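# Pack the cheese wedges head to tail and lock the cheese keeper

### The arm

A 6-joint arm with a two-finger parallel gripper is mounted at the origin on a cart in front of the work surface, level with it; the furniture and walls round the work are solid. World frame = base frame: x ahead of the robot, y to its left, z up, the work surface at z = 0. Lengths are in m, angles in rad, forces in N, time in s.
With the tool pointing down it reaches from about 0.35 to 0.85 m from the base axis. Payload 8.1 kg.
Tool frame: the origin (TCP) lies at the very end of the fingers, on their centre line; the grasp point (between the pads) lies robot.grip_point_offset behind it (robot.grip_point_offset is the distance from the TCP to the grasp point, in m); z points along the fingers, y is the line along which they close (so a half turn about z gives the same grasp; the last joint's range is limited). The gripper opens to 93 mm and grips with 3 to 60 N. Pads are 15 mm wide; open, the fingers measure 128 mm over their backs; the gripper's body (75 mm by 188 mm) begins 65 mm behind the grasp point.
Start: joints at [-1.428, 0.13, 1.488, -0, 1.523, -0.085], TCP at [0.136, -0.584, 0.219] pointing down, gripper open.
Joint ranges: [-2.96, 2.96], [-0.89, 2.26], [0.02, 2.5], [-1.34, 4.48], [0, 2.73], [-2.66, 2.66]. Speed limits (rad/s): [2.39, 2.39, 2.79, 3.14, 3.14, 3.14].

### API

Orientations are given as a rotation vector (axis times angle).
In Python, from plant import robot, eyes gives the robot as it stands. The module is installed in compiled form; this text tells all that it offers.
- The arm moves only by the tool apply_moves, never from a script. Its argument "steps" is one flat list of numbers, 7 for each row, row after row: the shift along the tool's x, y, z in units of 30 mm (1.0 is 30 mm), then the turn, a rotation vector about the tool's x, y, z in units of 6 degrees (1.0 is 6 degrees), then the opening in per cent of the stroke, from 0 (shut) to 100 (fully open). In form: [dx, dy, dz, ax, ay, az, fingers, dx, dy, dz, ax, ay, az, fingers, ...]. A call has 1 to 12 rows; each row shifts and turns the commanded pose from where the row before left it, along the tool's axes as they then stand; what a row does not reach is not made up. A row lasts 1/12 s, in which the tool goes at most 41.7 mm and 7.16 degrees, less where a joint would pass 70% of its speed; a pose out of reach is approached as far as the arm can. A call is refused whole if a number of a shift passes 1 or a number of a turn 1, either way. A call with a gripper value outside its range is refused whole. The fingers move at their own pace and stop on an object; "grip_force" is the grip in N (left out, the last holds). Time passes only in rows, so rows that do not move let the fingers close. It gives the time, the measured TCP pose, the force, the opening and the grip force at its end, in the units of the state.
- robot.read_state(): the state, without advancing time (a new reading comes with each control period).
- eyes.read_camera(name): name is "side" or "top" or "wrist"; returns the picture (384x512x3 uint8, red, green, blue); there is no depth.
- eyes.calibration(name): a dict with "K" (3x3 intrinsics, pixels), "R" (3x3) and "t" (3): a world point X has camera coordinates R X + t. Camera axes: x right, y down, z forward; pixel columns grow to the right and rows downward; lengths in m; the calibration is good to about 2 mm. The wrist camera is an equidistant fisheye: a pixel r from the principal point sees the ray r / f radians off the axis. A picture is of the moment at which its call begins: read the wrist's pose just before it. calibration takes no time and is no camera call; for the wrist camera it gives the pose at the moment of the call.
- robot.close_job(): hands the job in; it is judged then, once.
Trained networks look in the newest picture that a camera, given by its name, has taken for a name from the list of things; names that differ only in an ending like _2 or _b are one class to them, and where a whole thing is asked for, a point or a joint stands for the part that bears it (a point fixed in the world has none). Each returns a list of dicts, best first, with "conf" (0 to 1); they miss things now and then, are a little off and sometimes report something else, mostly with a low value. They report only what shows in the picture. A call takes as long as a camera call. They do not tell look-alikes from the thing itself.
- eyes.search_frame(camera, thing): "rect" ([left, top, width, height] in pixels, round what is visible of it).
- eyes.place_of(camera, thing): "xy" ([column, row] in pixels: a listed point, or the origin of a listed thing).
The state is a dict: "t": time; "q": joint angles; "dq": joint speeds; "joint_torque": joint torques, N m; "tool_pos": TCP position; "orientation": TCP orientation; "force": force on the tool from outside, world axes, zero at the start; "wrist_torque": the same for the moment, N m; "opening": finger opening in m; "gripper_force": force on a finger pad.
Only numpy, scipy, OpenCV 4.12 (cv2) and the standard library are available. Lean on these libraries where they do the work, as an engineer would, in place of code of your own. Each camera call takes 0.05 s, during which the arm holds its last target. There are 200 camera calls.

### The job

Put the two cheese wedges from the chopping board into the empty half of the cheese keeper, head to tail like the two already there, so that all four lie flat and fill the well. Then close the cover fully and turn the steel turnbutton all the way round, so that it locks the cover down. Leave the two packed wedges in their places and do not disturb the things standing around.

Things in the scene. Friction and masses are not known exactly. Their poses are not given: they have to be found in the camera images.
- keeper: cheese keeper, fixed: dark wooden board (x -134 to 88, y +-110 mm, 18 mm thick) with a railed well and a hinged cover. Origin on the worktop plane under the well's centre; x points to the hinge (away from the robot, yaw varies), y left, z up. Well: x -63 to 63, y -86 to 86 mm, floor at z = 18, rails 8 mm thick, top at z = 38 mm; packed wedges top out at z = 62, with no room for fingers between them.
- well_floor (a point): centre of the well's floor. Four wedges fill the well side by side along x, 41 to 43 mm apart in y, with 8 mm to spare in the width and 6 in the length. Filled: keeper y = +64 (tip to -x) and +22 (tip to +x). Empty: y = about -22 (tip goes to -x, straight side to the left, along wedge_b) and -64 mm (tip goes to +x, straight side along the right rail).
- cover (a joint): cover's hinge: 0 = fully shut on the rails, grows as it opens; starts at 1.65 to 1.75 (just past upright). Stiff (0.32 N m of friction): stays at any angle, so push it by its outside all the way down. Wooden frame with clear panel, 142 x 188 mm, 32 high, walls 8 mm, 300 g; shut, top at keeper z = 70 mm, 4 mm clear of wedges packed flat; a wedge standing proud stops it.
- cover_hinge (a point): middle of the cover's hinge line, which runs along the keeper's y: at keeper x = +75 mm, z = 38 mm
- cover_edge (a point): middle of the cover's front top edge, on the outside, 146 mm from the hinge along the panel and 32 mm off it (shut: keeper x = -71, z = 70 mm; open: the top edge, on the side away from the well). A steel plate 40 mm wide hangs from the cover's front (its highest point at start, z = 205 mm); its foot stands 20 mm out from that face, top at keeper z = 29 mm when shut.
- turnbutton (a joint): steel turnbutton on the board in front of the well, turns about the vertical: 0 = along the keeper's y, thumb knob at the right (-y), cover free; grows clockwise seen from above; 1.571 (end stop) = nose over the foot of the cover's plate, knob toward the robot, cover locked. Starts at -0.25 to 0.25; stays where left (0.03 N m). Turned in beforehand it blocks the cover.
- button_pivot (a point): axis of the turnbutton, at the top of its flat bar (14 mm wide, z = 31 to 39 mm; nose reaches 33 mm from the axis); at keeper x = -108, y = 0
- button_knob (a point): top of the thumb knob, an upright round post 14 mm in diameter, z = 39 to 63 mm, on the bar's tail 30 mm from the pivot
- wedge_a: yellow hard cheese wedge, brown rind on the broad end, rigid, 260 g, 120 mm long, 44 high, 62 wide at the broad end, 20 at the tip, edges rounded 3.5. Origin: underside, mid-length (41 mm wide there), midway across. x from broad end (-60) to tip (+60 mm), z up. Straight side y = -20.5, slanted side y = 20.5 - 0.35 x; mass centre x = -10, y = 2. Already packed at the left rail; stays there.
- wedge_b: yellow hard cheese wedge, brown rind on the broad end, rigid, 260 g, 120 mm long, 44 high, 62 wide at the broad end, 20 at the tip, edges rounded 3.5. Origin: underside, mid-length (41 mm wide there), midway across. x from broad end (-60) to tip (+60 mm), z up. Straight side y = -20.5, slanted side y = 20.5 - 0.35 x; mass centre x = -10, y = 2. Already packed next to wedge_a; stays there.
- wedge_c: yellow hard cheese wedge, brown rind on the broad end, rigid, 260 g, 120 mm long, 44 high, 62 wide at the broad end, 20 at the tip, edges rounded 3.5. Origin: underside, mid-length (41 mm wide there), midway across. x from broad end (-60) to tip (+60 mm), z up. Straight side y = -20.5, slanted side y = 20.5 - 0.35 x; mass centre x = -10, y = 2. Starts on the chopping board, to be packed (c and d are alike, either may take either place).
- wedge_d: yellow hard cheese wedge, brown rind on the broad end, rigid, 260 g, 120 mm long, 44 high, 62 wide at the broad end, 20 at the tip, edges rounded 3.5. Origin: underside, mid-length (41 mm wide there), midway across. x from broad end (-60) to tip (+60 mm), z up. Straight side y = -20.5, slanted side y = 20.5 - 0.35 x; mass centre x = -10, y = 2. Starts on the chopping board, to be packed.
- wedge_a_tip (a point): middle of the narrow end face of wedge_a
- wedge_b_tip (a point): middle of the narrow end face of wedge_b
- wedge_c_tip (a point): middle of the narrow end face of wedge_c
- wedge_d_tip (a point): middle of the narrow end face of wedge_d
- chopping_board: wooden chopping board 230 x 340 mm (x, y), 21 mm thick, fixed; origin under its centre; lies left of the keeper with its long side leading away from the robot
- salt_shaker: salt shaker, 44 mm wide, 90 mm high, stands behind the work; origin under its centre; must not be moved
- glass: ribbed glass, 82 mm wide, 98 mm high, stands behind the work; origin under its centre; must not be moved
- mug: mug, 82 mm wide, 94 mm high, stands left of the chopping board; origin under its centre; must not be moved
There are look-alikes about, which are no part of the job. What is shaped like the wedge_c but red is not meant.

How it is judged:
By the outcome, as a careful person would: the job done as asked, in the order asked, and still so for the second after the job is handed in, with the robot touching nothing.
It also fails if it takes over 72 s, if anything falls off the work surface, if the arm or the gripper's body presses on something with over 40 N, if the wrist force passes 120 N, or if a joint passes its speed limit or range.

## Working session

There is one attempt and no reset: what is moved stays moved. The work goes in short steps, Python scripts to look and compute and a tool call to move; the robot and the scene stay as the last step left them, time stands still between calls to the robot, and variables do not carry over. Pictures are saved under pics/ and viewed, at most 10 in all, crops included, and the job is handed in when it is done.

Besides the shell and the picture viewer there is one more tool, called after ">>>" by a JSON object that holds its "fn" and its "kwargs", one argument or row to a line. apply_moves: Moves the arm, as the interface text tells. Its arguments: {"type":"object","properties":{"steps":{"type":"array"},"grip_force":{"type":"number"}},"required":["steps"]}

```bash
mkdir -p pics; cat > h.py <<'E'
import numpy as np, cv2
from plant import robot, eyes
from scipy.spatial.transform import Rotation as Rn
def ray(cam,px,cal=None):
    c=cal or eyes.calibration(cam);K=np.array(c["K"]);R=np.array(c["R"]);t=np.array(c["t"])
    x=(px[0]-K[0,2])/K[0,0];y=(px[1]-K[1,2])/K[1,1]
    if cam=="wrist":
        r=np.hypot(x,y);d=np.array([x/r*np.sin(r),y/r*np.sin(r),np.cos(r)]) if r>1e-9 else np.array([0,0,1.])
    else: d=np.array([x,y,1.])
    return -R.T@t, R.T@(d/np.linalg.norm(d))
def onz(cam,px,z,cal=None):
    o,d=ray(cam,px,cal);return o+d*(z-o[2])/d[2]
def tri(rs):
    A=sum(np.eye(3)-np.outer(d,d) for o,d in rs);b=sum((np.eye(3)-np.outer(d,d))@o for o,d in rs)
    return np.linalg.solve(A,b)
def proj(cam,X,cal=None):
    c=cal or eyes.calibration(cam);p=np.array(c["R"])@X+np.array(c["t"]);K=np.array(c["K"])
    if cam=="wrist":
        th=np.arctan2(np.hypot(p[0],p[1]),p[2]);u=p[:2]/np.hypot(p[0],p[1])*th
    else:u=p[:2]/p[2]
    return np.array([K[0,0]*u[0]+K[0,2],K[1,1]*u[1]+K[1,2]])
def save(im,n,s=1): cv2.imwrite("pics/"+n,cv2.resize(im[:,:,::-1],None,fx=s,fy=s,interpolation=cv2.INTER_CUBIC))
def st():
    s=robot.read_state();np.set_printoptions(precision=4,suppress=True)
    print("t",s["t"],"pos",np.array(s["tool_pos"]),"R",Rn.from_rotvec(s["orientation"]).as_matrix().round(3).tolist(),"q",np.array(s["q"]),"F",np.array(s["force"]),"op",s["opening"],s["gripper_force"]);return s
E
cat > a.py <<'E'
from h import *
st();print(robot.grip_point_offset)
ims={c:eyes.read_camera(c) for c in("top","side")}
save(np.hstack([ims["top"],ims["side"]]),"a.png",0.78)
cv2.imwrite("pics/raw_top.png",ims["top"][:,:,::-1])
for n in "wedge_c wedge_c_tip well_floor cover_hinge cover_edge button_pivot button_knob keeper chopping_board".split():
    for c in("top","side"):
        print(n,c,[(np.round(d["xy"],1).tolist(),round(d["conf"],2)) for d in eyes.place_of(c,n)][:6])
E
python3 a.py
```

```text
t 0.0 pos [ 0.1354 -0.5839  0.2176] R [[0.974, 0.226, -0.0], [0.226, -0.974, 0.002], [0.0, -0.002, -1.0]] q [-1.4284  0.1311  1.4893 -0.0001  1.523  -0.0854] F [ 0.0042  0.2171 -1.0874] op 0.0929884183744529 0.0
0.0188
wedge_c top [([343.6, 205.1], 0.94), ([333.9, 203.4], 0.85), ([127.6, 231.1], 0.85), ([250.7, 189.5], 0.77), ([260.4, 228.2], 0.56)]
wedge_c side [([246.5, 206.9], 0.91), ([237.6, 328.9], 0.77), ([289.3, 161.3], 0.61), ([289.3, 207.9], 0.57), ([294.4, 154.2], 0.49)]
wedge_c_tip top [([234.6, 190.1], 0.75), ([133.8, 216.3], 0.66), ([360.5, 234.6], 0.32)]
wedge_c_tip side [([238.7, 210.3], 0.94), ([220.8, 303.4], 0.8), ([326.4, 146.4], 0.44)]
well_floor top [([350.8, 204.3], 0.88), ([249.7, 187.5], 0.7)]
well_floor side [([285.9, 160.1], 0.65), ([296.5, 152.8], 0.64)]
cover_hinge top [([353.0, 182.2], 0.75), ([351.1, 211.5], 0.61)]
cover_hinge side [([276.9, 144.8], 0.63), ([292.5, 216.7], 0.45)]
cover_edge top [([365.8, 159.4], 0.97), ([361.3, 239.5], 0.74)]
cover_edge side [([267.3, 104.7], 0.93)]
button_pivot top [([352.3, 207.5], 0.58), ([351.9, 238.2], 0.49), ([333.2, 204.4], 0.41)]
button_pivot side [([324.3, 152.1], 0.48)]
button_knob top [([363.9, 237.9], 0.5), ([337.4, 204.9], 0.35)]
button_knob side [([324.8, 146.0], 0.44)]
keeper top [([353.6, 210.8], 0.86), ([183.4, 205.5], 0.33)]
keeper side [([291.2, 156.7], 0.59)]
chopping_board top [([254.7, 213.9], 0.72)]
chopping_board side [([273.2, 211.1], 0.62)]
```

View pics/a.png

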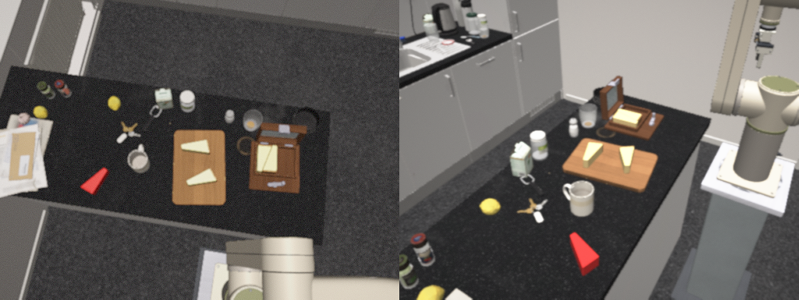

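The top view shows the keeper at about (352,210), with its cover upright at the far side. The chopping board is at (255,214) with two yellow wedges at (250,189) and (260,228). The red look-alike is at (120,231). Next I'll work out rough positions and send the wrist camera there.

```bash
python3 - <<'E'
from h import *
for n,p,z in [("well",(350.8,204.3),.018),("edge",(365.8,159.4),.19),("knob",(363.9,237.9),.063),("piv",(351.9,238.2),.039),("w1",(250.7,189.5),.04),("w2",(260.4,228.2),.04),("board",(254.7,213.9),.021),("w1tip",(234.6,190.1),.043)]: print(n,onz("top",p,z))
print(tri([ray("top",(350.8,204.3)),ray("side",(285.9,160.1))]),tri([ray("top",(365.8,159.4)),ray("side",(267.3,104.7))]))
for c in ["top","side","wrist"]:
    k=eyes.calibration(c);print(c,np.array(k["K"])[0,0],-np.array(k["R"]).T@k["t"])
s=st();k=eyes.calibration("wrist");R=Rn.from_rotvec(s["orientation"]).as_matrix()
print("cam in tool",R.T@(-np.array(k["R"]).T@k["t"]-s["tool_pos"]),"\n",np.array(k["R"])@R)
E
```

```text
well [ 0.58583081 -0.09070064  0.018     ]
edge [ 0.69379694 -0.09357166  0.19      ]
knob [ 0.46436188 -0.13751517  0.063     ]
piv [ 0.46202876 -0.10233737  0.039     ]
w1 [0.57848215 0.26487387 0.04      ]
w2 [0.44770388 0.21051987 0.04      ]
board [0.49846534 0.23813506 0.021     ]
w1tip [0.56675922 0.31995709 0.043     ]
[ 0.60954502 -0.09664405 -0.03045602] [ 0.70124994 -0.09396453  0.18222754]
top 461.0592157232054 [0.14367529 0.187086   1.59331598]
side 458.80096960706425 [-0.01776785  1.24947564  0.93033616]
wrist 297.3186396354542 [ 0.21232577 -0.56720617  0.38558649]
t 1.0 pos [ 0.1355 -0.5845  0.2186] R [[0.974, 0.226, 0.0], [0.226, -0.974, 0.0], [0.0, 0.0, -1.0]] q [-1.4284  0.1304  1.4882  0.      1.523  -0.0854] F [0.1139 0.3651 0.3506] op 0.09249940016735095 0.0
cam in tool [ 0.0787  0.0005 -0.167 ] 
 [[ 0.0004  1.     -0.0004]
 [-0.9596  0.0002 -0.2815]
 [-0.2815  0.0005  0.9596]]
```

>>> {"fn": "apply_moves", "kwargs": {
  "steps": [0.9,-0.8,-0.3,0,0,0,100,0.95,-0.85,-0.3,0,0,0,100,0.95,-0.85,-0.3,0,0,0,100,0.95,-0.85,-0.3,0,0,0,100,0.95,-0.85,-0.3,0,0,0,100,0.95,-0.85,-0.3,0,0,0,100,0.95,-0.85,-0.3,0,0,0,100,0.95,-0.85,-0.3,0,0,0,100,0.95,-0.85,-0.3,0,0,0,100,0.95,-0.85,-0.3,0,0,0,100,0.95,-0.85,-0.2,0,0,0,100,0.95,-0.85,-0.2,0,0,0,100]
}}

```text
t: 2.0
tool_pos: [0.3992, -0.2093, 0.3216]
orientation: [3.12, 0.357, 0.002]
force: [1.3, -0.1, -0.3]
opening: 0.0928
gripper_force: 0.0
```

>>> {"fn": "apply_moves", "kwargs": {
  "steps": [0.95,-0.85,0,0,0,0,100,0.95,-0.85,0,0,0,0,100,0.95,-0.85,0,0,0,0,100,0.95,-0.85,0,0,0,0,100,0.95,-0.85,0,0,0,0,100,0.95,-0.85,0,0,0,0,100,0.95,-0.85,0,0,0,0,100,0.95,-0.85,0,0,0,0,100,0,0,0,0,0,0,100,0,0,0,0,0,0,100]
}}

```text
t: 2.83
tool_pos: [0.5748, 0.041, 0.3196]
orientation: [-3.12, -0.362, 0.003]
force: [0.2, 0.3, 0.7]
opening: 0.0931
gripper_force: 0.0
```

```bash
cat > b.py <<'E'
from h import *
import sys
st();n=sys.argv[1]
im=eyes.read_camera("wrist");cv2.imwrite(f"pics/raw_{n}.png",im[:,:,::-1])
import pickle;cal=eyes.calibration("wrist");pickle.dump(cal,open(f"cal_{n}.pkl","wb"))
save(im,n+".png",1.5)
Z={"wedge_c":.021,"wedge_c_tip":.043,"well_floor":.018,"cover_hinge":.038,"cover_edge":.19,"button_pivot":.039,"button_knob":.063}
for k in Z:
    print(k,[(np.round(d["xy"],1).tolist(),round(d["conf"],2),onz("wrist",d["xy"],Z[k],cal)[:2].round(4).tolist()) for d in eyes.place_of("wrist",k) if d["conf"]>.3])
E
python3 b.py b
```

```text
t 2.8333 pos [0.5748 0.041  0.3196] R [[0.973, 0.229, -0.002], [0.229, -0.973, 0.0], [-0.002, -0.0, -1.0]] q [-0.0177  0.0487  1.3927  0.      1.7019  1.322 ] F [0.1967 0.2972 0.6608] op 0.09305584438426029 0.0
wedge_c [([322.5, 167.2], 0.96, [0.5872, -0.0709]), ([122.9, 128.1], 0.91, [0.5793, 0.2654]), ([297.3, 167.2], 0.77, [0.5772, -0.0305]), ([134.0, 209.6], 0.6, [0.4417, 0.2263]), ([349.8, 131.2], 0.38, [0.6557, -0.0994])]
wedge_c_tip [([82.7, 124.4], 0.84, [0.5767, 0.3335])]
well_floor [([334.6, 173.7], 0.74, [0.5812, -0.095])]
cover_hinge [([348.3, 131.2], 0.97, [0.6549, -0.0913])]
cover_edge [([394.2, 106.9], 0.73, [0.6938, -0.0848])]
button_pivot [([322.7, 238.0], 0.6, [0.4739, -0.1021])]
button_knob [([132.1, 172.4], 0.41, [0.5208, 0.2211])]
```

View pics/b.png

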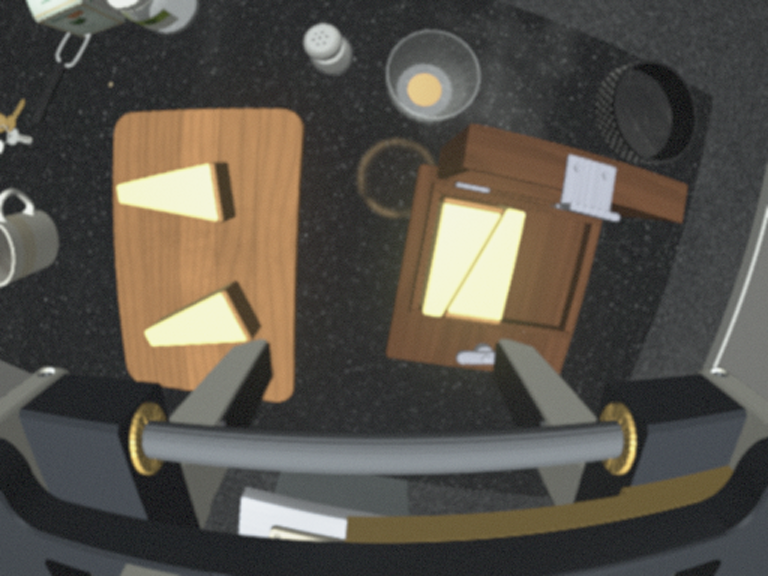

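The wrist view shows the two loose wedges at about (180,192) and (200,320), both with tips to the left. The keeper is at right with a and b packed, the turnbutton at (478,356) and the cover upright. I'll fit the outlines now.

```bash
cat > fit.py <<'E'
from h import *
import pickle,sys
from scipy.optimize import minimize
W=np.array([[-60,-20.5],[60,-20.5],[60,-.5],[-60,41.5]])/1000
def mask(im):
    hsv=cv2.cvtColor(im,cv2.COLOR_RGB2HSV);m=((hsv[...,0]>18)&(hsv[...,0]<36)&(hsv[...,1]>50)&(hsv[...,2]>185)).astype(np.uint8)
    return m
def tf(p,P=W): 
    c,s=np.cos(p[2]),np.sin(p[2]);return P@np.array([[c,s],[-s,c]])+p[:2]
def fit(cnt,z,cal,p0,cam="wrist",inset=.0012):
    X=np.array([onz(cam,c+0.0,z,cal)[:2] for c in cnt])
    def cost(p):
        Q=(X-p[:2])@np.array([[np.cos(p[2]),-np.sin(p[2])],[np.sin(p[2]),np.cos(p[2])]])
        poly=(W*1000).astype(np.float32)
        d=np.array([cv2.pointPolygonTest(poly,(float(a*1000),float(b*1000)),True) for a,b in Q])-inset*1000
        return np.mean(np.sqrt(1+d**2))
    r=min((minimize(cost,q,method="Nelder-Mead",options=dict(xatol=1e-5,fatol=1e-5,maxiter=2000)) for q in [p0,[*p0[:2],p0[2]+np.pi]]),key=lambda r:r.fun)
    return r.x,r.fun
if __name__=="__main__":
    n=sys.argv[1];im=cv2.imread(f"pics/raw_{n}.png")[:,:,::-1].copy();cal=pickle.load(open(f"cal_{n}.pkl","rb"))
    cs,_=cv2.findContours(mask(im),cv2.RETR_EXTERNAL,cv2.CHAIN_APPROX_NONE)
    for c in cs:
        if cv2.contourArea(c)<800: continue
        c=c[:,0];mid=c.mean(0);
        X=onz("wrist",mid,.065,cal)
        print("blob",mid,cv2.contourArea(c),X)
        if X[1]>.1:
            # exclude edges of blob shorter than; fit
            p,f=fit(c,.065,cal,[X[0],X[1],np.radians(105)]);print("  wedge",p,np.degrees(p[2]),"res",f, "grip",tf(p,np.array([[-.012,.00235]])))
        else:
            q=cv2.approxPolyDP(c,4,True)[:,0];print("  corners",[(k.tolist(),onz("wrist",k+.0,.062,cal)[:2].round(4).tolist()) for k in q])
E
python3 fit.py b
```

```text
blob [131.44936709 217.76582278] 1453.0 [0.44634107 0.21352749 0.065     ]
  wedge [0.44137383 0.22557124 2.21421243] 126.86502719695936 res 1.2399520989908543 grip [[0.4466929  0.21456079]]
blob [314.88844622 174.36653386] 3939.5 [ 0.58009433 -0.05058358  0.065     ]
  corners [([296, 135], [0.6291, -0.0089]), ([282, 208], [0.5176, -0.0167]), ([332, 214], [0.5255, -0.096]), ([349, 141], [0.641, -0.0885])]
blob [115.03428571 128.36      ] 1690.5 [0.5834965  0.25921057 0.065     ]
  wedge [0.58164819 0.27257497 1.91500851] 109.72190534847714 res 1.2707814025189148 grip [[0.5834855  0.26048585]]
```

```bash
cat > plan.py <<'E'
from h import *
import math
def plan(tx,ty,tz,az,n=None,cur=None,fing=100,dec=2,level=True):
    """rows from current pose to target with tool down, tool-x azimuth az (deg)"""
    if cur is None:
        s=robot.read_state();p=np.array(s["tool_pos"]);R=Rn.from_rotvec(s["orientation"]).as_matrix()
    else:
        p=np.array(cur[:3]);R=Rm(cur[3])
    T=np.array([tx,ty,tz]);Rt=Rm(az)
    rv=Rn.from_matrix(R.T@Rt).as_rotvec()
    # choose n
    m=max(math.ceil(np.linalg.norm(T-p)/.0375),math.ceil(np.degrees(np.linalg.norm(rv))/6.0),1)
    n=max(n or 0,m);rows=[]
    for i in range(n):
        d=(T-p)/(n-i);dl=np.round(R.T@d/.03,dec)
        dl=np.clip(dl,-1,1)
        w=np.clip(np.round(np.degrees(Rn.from_matrix(R.T@Rt).as_rotvec())/6/(n-i),dec),-1,1)
        rows+=[*dl,*w,fing];p=p+R@dl*.03;R=R@Rn.from_rotvec(np.radians(w*6)).as_matrix()
    rows=[float(r)+0.0 for r in rows]
    for i in range(0,len(rows),84): print([int(r) if r==int(r) else r for r in rows[i:i+84]])
    print("n",n,"end",p.round(4),"left",(T-p).round(4))
    return (*T,az)
def Rm(az):
    c,s=np.cos(np.radians(az)),np.sin(np.radians(az));return np.array([[c,s,0],[s,-c,0],[0,0,-1.]])
E
python3 - <<'E'
from plan import *
plan(.5835,.2605,.15,100.1)
E
```

```text
[0.13, -0.48, 0.38, 0, 0, -0.97, 100, 0.18, -0.46, 0.38, 0, 0, -0.97, 100, 0.22, -0.44, 0.38, 0, 0, -0.97, 100, 0.27, -0.42, 0.38, 0, 0, -0.97, 100, 0.31, -0.39, 0.38, 0, 0, -0.97, 100, 0.35, -0.35, 0.38, 0, 0, -0.97, 100, 0.38, -0.32, 0.38, 0, 0, -0.97, 100, 0.41, -0.27, 0.38, 0, 0, -0.97, 100, 0.43, -0.23, 0.38, 0, 0, -0.97, 100, 0.46, -0.19, 0.38, 0, 0, -0.97, 100, 0.47, -0.14, 0.38, 0, 0, -0.96, 100, 0.48, -0.09, 0.38, 0, 0, -0.97, 100]
[0.49, -0.04, 0.38, 0, 0, -0.96, 100, 0.5, 0, 0.38, 0, 0, -0.97, 100, 0.49, 0.06, 0.39, 0.01, 0, -0.96, 100]
n 15 end [0.5835 0.2605 0.1499] left [-0.     -0.      0.0001]
```

>>> {"fn": "apply_moves", "kwargs": {
  "steps": [0.13,-0.48,0.38,0,0,-0.97,100,0.18,-0.46,0.38,0,0,-0.97,100,0.22,-0.44,0.38,0,0,-0.97,100,0.27,-0.42,0.38,0,0,-0.97,100,0.31,-0.39,0.38,0,0,-0.97,100,0.35,-0.35,0.38,0,0,-0.97,100,0.38,-0.32,0.38,0,0,-0.97,100,0.41,-0.27,0.38,0,0,-0.97,100,0.43,-0.23,0.38,0,0,-0.97,100,0.46,-0.19,0.38,0,0,-0.97,100,0.47,-0.14,0.38,0,0,-0.96,100,0.48,-0.09,0.38,0,0,-0.97,100]
}}

```text
t: 4.23
tool_pos: [0.5816, 0.2171, 0.1836]
orientation: [2.351, 2.083, 0.001]
force: [-0.7, -0.1, 1.1]
opening: 0.093
gripper_force: 0.0
```

>>> {"fn": "apply_moves", "kwargs": {
  "steps": [0.49,-0.04,0.38,0,0,-0.97,100,0.5,0,0.38,0,0,-0.97,100,0.49,0.06,0.39,0,0,-0.97,100,0,0,0,0,0,0,100,0,0,0,0,0,0,100]
}}

```text
t: 4.65
tool_pos: [0.5826, 0.2612, 0.1486]
orientation: [-2.015, -2.41, 0.003]
force: [-0.3, -0.7, 0.1]
opening: 0.0932
gripper_force: 0.0
```

```bash
python3 b.py c; python3 fit.py c
```

```text
t 4.65 pos [0.5826 0.2612 0.1486] R [[-0.177, 0.984, -0.002], [0.984, 0.177, -0.001], [-0.0, -0.002, -1.0]] q [ 0.3413  0.2747  1.4531 -0.0002  1.4157  0.1633] F [-0.3399 -0.6844  0.1218] op 0.09315010152453447 0.0
wedge_c [([124.1, 200.6], 0.78, [0.4429, 0.219]), ([256.5, 178.4], 0.74, [0.584, 0.2689])]
wedge_c_tip [([258.5, 115.5], 0.58, [0.5743, 0.3324])]
well_floor []
cover_hinge []
cover_edge [([331.1, 344.7], 0.47, [0.638, 0.2166])]
button_pivot [([181.3, 185.0], 0.66, [0.5114, 0.2538])]
button_knob []
blob [107.224 209.376] 3453.0 [0.44343269 0.22404905 0.065     ]
  wedge [0.44188795 0.2268797  2.22304393] 127.37103496935443 res 1.459916938239822 grip [[0.44730404 0.21591665]]
blob [255.64133739 190.56231003] 5361.5 [0.58309593 0.26818638 0.065     ]
  wedge [0.58231592 0.27291593 1.917958  ] 109.89089847363283 res 1.1579727610315884 grip [[0.58418888 0.26083228]]
```

View pics/c.png

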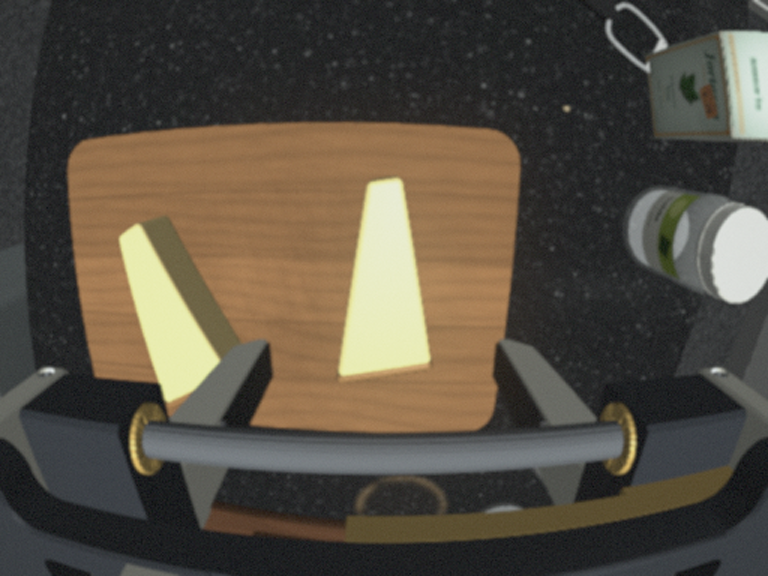

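>>> {"fn": "apply_moves", "kwargs": {
  "steps": [0,0.05,0.75,0,0,0,100,0,0,0.9,0,0,0,100,0,0,0.9,0,0,0,100,0,0,0.7,0,0,0,100,0,0,0,0,0,0,30,0,0,0,0,0,0,20,0,0,0,0,0,0,10,0,0,0,0,0,0,10,0,0,0,0,0,0,10,0,0,0,0,0,0,10],
  "grip_force": 40
}}

```text
t: 5.88
tool_pos: [0.5858, 0.2621, 0.0537]
orientation: [2.012, 2.411, 0.004]
force: [0.0, 0.4, -0.5]
opening: 0.0577
gripper_force: 0.0
```

```bash
python3 - <<'E'
from plan import *
st()
E
```

```text
t 5.8833 pos [0.5858 0.2621 0.0537] R [[-0.179, 0.984, 0.003], [0.984, 0.179, 0.001], [0.0, 0.003, -1.0]] q [ 0.3409  0.3666  1.5222 -0.      1.25    0.1613] F [ 0.0353  0.3684 -0.4981] op 0.057721632850055875 0.0
```

>>> {"fn": "apply_moves", "kwargs": {
  "steps": [0,0,0.05,0,0,0,10,0,0,0,0,0,0,10,0,0,0,0,0,0,10,0,0,0,0,0,0,10,0,0,0,0,0,0,10,0,0,0,0,0,0,10]
}}

```text
t: 6.38
tool_pos: [0.5847, 0.2618, 0.0507]
orientation: [2.013, 2.412, 0.0]
force: [-2.5, -1.0, 6.2]
opening: 0.044
gripper_force: 39.4
```

```bash
python3 - <<'E'
from plan import *
st()
E
```

```text
t 6.3833 pos [0.5847 0.2618 0.0507] R [[-0.179, 0.984, 0.0], [0.984, 0.179, 0.0], [0.0, 0.0, -1.0]] q [ 0.3409  0.3696  1.5242 -0.      1.2477  0.1612] F [-2.4748 -0.9614  6.2043] op 0.044030501690869764 39.38135230389889
```

```bash
cat > kp.py <<'E'
from plan import *
KO=np.array([.581,-.0954]);PSI=3.9
def k2w(x,y):
    c,s=np.cos(np.radians(PSI)),np.sin(np.radians(PSI));return KO+np.array([c*x-s*y,s*x+c*y])
def w2k(p):
    c,s=np.cos(np.radians(PSI)),np.sin(np.radians(PSI));d=np.array(p[:2])-KO;return np.array([c*d[0]+s*d[1],-s*d[0]+c*d[1]])
def rot(a): a=np.radians(a);return np.array([[np.cos(a),-np.sin(a)],[np.sin(a),np.cos(a)]])
E
python3 - <<'E'
from kp import *
g=rot(-109.8)@(np.array([.5847,.2618])-[.5822,.2728]);print("grip in wedge",g)
th=180+PSI
T=k2w(0,-.021)+rot(th)@g;az=th-(109.8-100.3);print(T,az)
c=plan(.583,.24,.14,110)
c=plan(*T,.14,az,cur=c)
E
```

```text
grip in wedge [-0.01119653  0.00137392]
[ 0.59369237 -0.11696057] 174.4
[-0.23, -0.06, -0.99, 0, 0, -0.54, 100, -0.23, -0.08, -0.99, 0, 0, -0.54, 100, -0.23, -0.09, -1, 0, 0, -0.54, 100]
n 3 end [0.5829 0.24   0.1401] left [ 0.0001 -0.     -0.0001]
[-1, -0.34, 0, 0, 0, -0.98, 100, -0.99, -0.44, 0, 0, 0, -0.98, 100, -0.94, -0.54, 0, 0, 0, -0.97, 100, -0.88, -0.64, 0, 0, 0, -0.98, 100, -0.81, -0.72, 0, 0, 0, -0.97, 100, -0.73, -0.8, 0, 0, 0, -0.98, 100, -0.65, -0.87, 0, 0, 0, -0.97, 100, -0.55, -0.93, 0, 0, 0, -0.98, 100, -0.46, -0.99, 0, 0, 0, -0.97, 100, -0.35, -1, 0, 0, 0, -0.98, 100, -0.25, -1, 0, 0, 0, -0.97, 100]
n 11 end [ 0.5942 -0.1146  0.14  ] left [-0.0005 -0.0023  0.    ]
```

>>> {"fn": "apply_moves", "kwargs": {
  "steps": [-0.1,0,-0.6,0,0,-0.2,10,-0.25,-0.1,-1,0,0,-0.5,10,-0.25,-0.1,-1,0,0,-0.5,10,-0.1,-0.03,-0.38,0,0,-0.42,10]
}}

```text
t: 6.72
tool_pos: [0.5844, 0.2394, 0.1438]
orientation: [1.797, 2.573, 0.005]
force: [0.8, 0.2, -0.8]
opening: 0.0438
gripper_force: 39.4
```

>>> {"fn": "apply_moves", "kwargs": {
  "steps": [-1,-0.34,0,0,0,-0.98,10,-0.99,-0.44,0,0,0,-0.98,10,-0.94,-0.54,0,0,0,-0.97,10,-0.88,-0.64,0,0,0,-0.98,10,-0.81,-0.72,0,0,0,-0.97,10,-0.73,-0.8,0,0,0,-0.98,10,-0.65,-0.87,0,0,0,-0.97,10,-0.55,-0.93,0,0,0,-0.98,10,-0.46,-0.99,0,0,0,-0.97,10,-0.35,-1,0,0,0,-0.98,10,-0.25,-1,0,0,0,-0.97,10,0,0,0,0,0,0,10]
}}

```text
t: 7.72
tool_pos: [0.5935, -0.1205, 0.139]
orientation: [-0.148, -3.138, 0.004]
force: [0.3, 1.1, -1.8]
opening: 0.0438
gripper_force: 39.4
```

```bash
python3 b.py d; python3 fit.py d
```

```text
t 7.7167 pos [ 0.5935 -0.1205  0.139 ] R [[-0.996, 0.094, -0.001], [0.094, 0.996, -0.002], [0.0, -0.002, -1.0]] q [-0.2835  0.1946  1.5639 -0.0024  1.383  -1.7594] F [ 0.3388  1.1161 -1.7635] op 0.043843017027179645 39.40807029255666
wedge_c [([344.5, 164.0], 0.87, [0.5767, -0.0263]), ([303.7, 166.9], 0.59, [0.5761, -0.0683]), ([253.7, 211.4], 0.57, [0.6172, -0.1219]), ([254.6, 122.1], 0.42, [0.5281, -0.112])]
wedge_c_tip [([256.3, 119.2], 0.97, [0.5248, -0.1101]), ([264.1, 61.5], 0.74, [0.4743, -0.0982])]
well_floor [([281.7, 170.3], 0.83, [0.5781, -0.09])]
cover_hinge []
cover_edge []
button_pivot [([262.6, 62.8], 0.97, [0.4747, -0.0995])]
button_knob [([229.7, 63.7], 0.59, [0.4764, -0.1268])]
blob [254.83449883 216.11655012] 9545.5 [ 0.60598224 -0.11955376  0.065     ]
  corners [([268, 125], [0.5299, -0.1011]), ([235, 133], [0.5337, -0.1286]), ([217, 287], [0.678, -0.1641]), ([296, 286], [0.6846, -0.0869])]
blob [354.76615385 175.86153846] 4951.5 [ 0.57856338 -0.03019151  0.065     ]
  corners [([369, 104], [0.5176, -0.0134]), ([350, 109], [0.5213, -0.031]), ([323, 237], [0.6341, -0.0597]), ([378, 226], [0.6299, -0.0053])]
```

View pics/d.png

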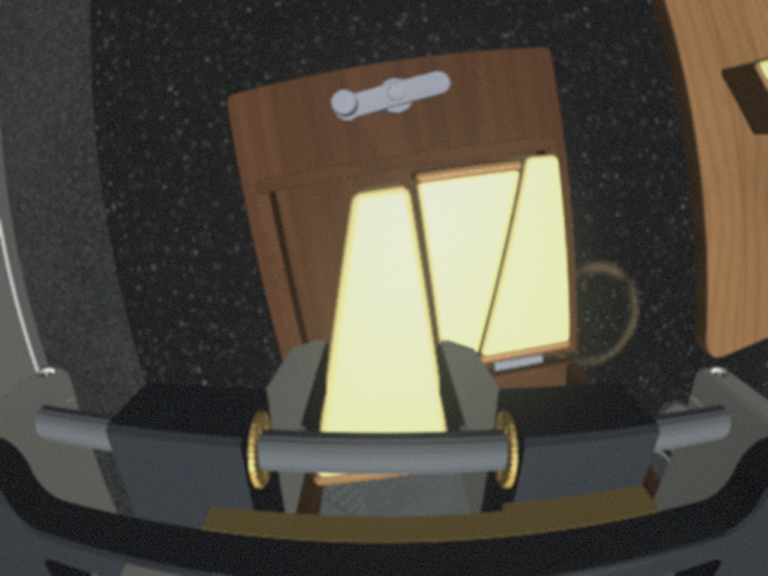

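The wrist view shows the held wedge straight, from tip (257,127) down to the pads. Wedge b sits at about (310,160) and a at (355,170). The turnbutton is near its zero angle with the knob at (230,69), which is to the robot's right. Next I'll fit the held wedge and its neighbours.

```bash
cat > fit2.py <<'E'
from fit import *; from kp import *
def go(n,zheld,rowmax=284,show=()):
    im=cv2.imread(f"pics/raw_{n}.png")[:,:,::-1].copy();cal=pickle.load(open(f"cal_{n}.pkl","rb"))
    hsv=cv2.cvtColor(im,cv2.COLOR_RGB2HSV)
    m=((hsv[...,0]>18)&(hsv[...,0]<42)&(hsv[...,1]>25)&(hsv[...,2]>175)).astype(np.uint8)
    m=cv2.erode(m,np.ones((3,3)));
    cs,_=cv2.findContours(m,cv2.RETR_EXTERNAL,cv2.CHAIN_APPROX_NONE)
    for c in cs:
        if cv2.contourArea(c)<700: continue
        full=c[:,0];mid=full.mean(0);held=zheld and abs(mid[0]-255)<25
        c=full[full[:,1]<rowmax] if held else full
        z=zheld if held else .062
        X=onz("wrist",mid,z,cal)
        ps=[fit(c,z,cal,[X[0],X[1],np.radians(a)],inset=.0025) for a in (184,94)]
        p,f=min(ps,key=lambda r:r[1])
        print("HELD" if held else "w",mid.round(),cv2.contourArea(full),"xy",p[:2],"deg",np.degrees(p[2])%360,"res",round(f,2),"keeper",w2k(p))
E
python3 - <<'E'
from fit2 import *
go("d",.1535)
s=robot.read_state()
E
```

```text
HELD [255. 216.] 9139.5 xy [ 0.58143909 -0.11769717] deg 184.14249383275185 res 1.22 keeper [-0.00107848 -0.0222754 ]
w [311. 166.] 4927.5 xy [ 0.58474044 -0.07021689] deg 3.5936618093843435 res 1.4 keeper [0.00544462 0.02487039]
w [355. 176.] 4634.5 xy [ 0.57391228 -0.02716848] deg 183.6751510861846 res 1.13 keeper [-0.00243052  0.06855559]
```

>>> {"fn": "apply_moves", "kwargs": {
  "steps": [-0.07,0.13,0,0,0,0,10,0,0,0.7,0,0,0,10,0,0,0.8,0,0,0,10,0,0,0.6,0,0,0,10,0,0,0.2,0,0,0,10,0,0,0,0,0,0,10]
}}

```text
t: 8.62
tool_pos: [0.5967, -0.1133, 0.0709]
orientation: [0.154, 3.138, -0.007]
force: [-0.6, -9.2, -0.5]
opening: 0.0436
gripper_force: 37.9
```

```bash
python3 b.py e|head -1; python3 - <<'E'
from fit2 import *
go("e",.0705+.0145)
E
```

```text
t 8.6167 pos [ 0.5967 -0.1133  0.0709] R [[-0.995, 0.098, 0.0], [0.098, 0.995, -0.004], [-0.0, -0.004, -1.0]] q [-0.2695  0.2631  1.6149 -0.0042  1.2624 -1.7411] F [-0.6106 -9.1988 -0.4712] op 0.04356632031056424 37.93333821166016
HELD [252. 223.] 8083.5 xy [ 0.58743892 -0.11452287] deg 183.93919136511383 res 1.5 keeper [ 0.00512336 -0.01951653]
w [351. 179.] 15607.0 xy [ 0.58516571 -0.04386984] deg 15.989882935486449 res 12.24 keeper [0.0076609 0.0511275]
```

View pics/e.png

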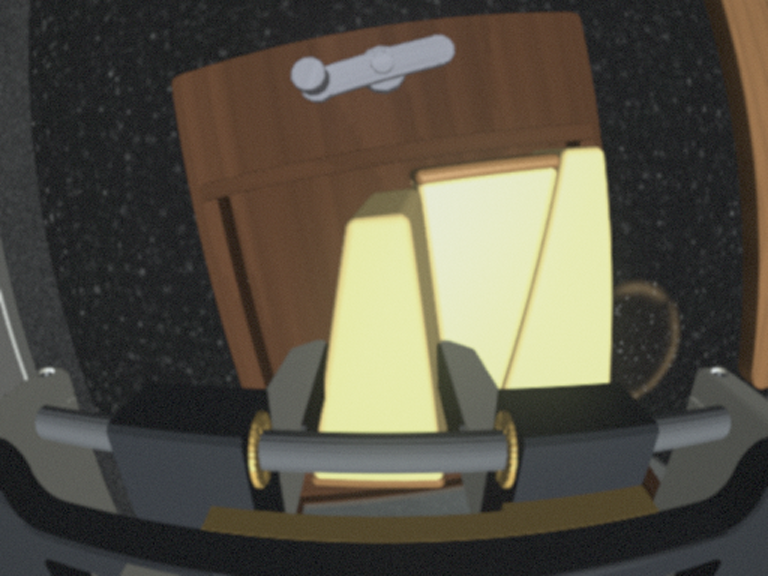

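>>> {"fn": "apply_moves", "kwargs": {
  "steps": [0.06,-0.15,0,0,0,0,10,0,0,0,0,0,0,10,0,0,0,0,0,0,10]
}}

```text
t: 9.27
tool_pos: [0.5943, -0.115, 0.0706]
orientation: [-0.154, -3.138, -0.001]
force: [0.5, -0.2, -2.5]
opening: 0.0439
gripper_force: 38.3
```

```bash
python3 b.py f|head -1; python3 - <<'E'
from fit2 import *
im=cv2.imread("pics/raw_f.png")[:,:,::-1].copy();cal=pickle.load(open("cal_f.pkl","rb"))
go("f",.0705+.0145)
# b's near (tip -x end.. broad) left/right edges: profile of V across row 150..200
for r in (135,150,165,180):
    print(r,im[r,215:300:2,2].tolist())
E
```

```text
t 9.2667 pos [ 0.5943 -0.115   0.0706] R [[-0.995, 0.098, -0.0], [0.098, 0.995, 0.001], [0.0, 0.001, -1.0]] q [-0.2762  0.2594  1.6199  0.0006  1.2625 -1.7493] F [ 0.5004 -0.1709 -2.4737] op 0.04388110052308045 38.27663795883154
HELD [253. 223.] 8091.5 xy [ 0.58508973 -0.11633525] deg 183.74036448860036 res 1.49 keeper [ 0.00265634 -0.02116493]
w [353. 179.] 15142.5 xy [ 0.58456163 -0.04067073] deg 19.368790368393775 res 12.15 keeper [0.00727581 0.05436028]
135 [56, 54, 51, 54, 50, 56, 52, 51, 52, 48, 53, 50, 53, 56, 64, 67, 72, 71, 73, 75, 75, 70, 74, 75, 74, 76, 74, 80, 84, 85, 87, 91, 90, 90, 127, 173, 202, 214, 212, 212, 210, 212, 212]
150 [45, 47, 51, 53, 54, 58, 55, 52, 89, 133, 155, 167, 167, 169, 167, 169, 168, 170, 169, 172, 170, 173, 173, 173, 174, 174, 173, 172, 158, 137, 97, 90, 91, 87, 88, 125, 167, 199, 210, 210, 210, 210, 210]
165 [54, 53, 56, 51, 59, 53, 62, 103, 140, 160, 169, 174, 171, 173, 175, 173, 173, 172, 174, 173, 176, 174, 176, 176, 176, 179, 178, 174, 174, 161, 139, 96, 91, 90, 89, 86, 120, 163, 197, 207, 208, 208, 208]
180 [51, 55, 49, 56, 55, 62, 109, 147, 162, 172, 172, 169, 171, 175, 175, 171, 172, 173, 173, 174, 173, 177, 176, 176, 177, 176, 178, 176, 178, 172, 163, 142, 100, 90, 93, 90, 84, 115, 157, 193, 204, 205, 205]
```

>>> {"fn": "apply_moves", "kwargs": {
  "steps": [0,0,0.12,0,0,0,10,0,0,0.1,0,0,0,10,0,0,0,0,0,0,10,0,0,0,0,0,0,10]
}}

```text
t: 10.0
tool_pos: [0.5917, -0.1155, 0.0638]
orientation: [-0.154, -3.132, -0.0]
force: [-14.9, 1.2, 10.8]
opening: 0.0436
gripper_force: 39.7
```

>>> {"fn": "apply_moves", "kwargs": {
  "steps": [0,0,-0.15,0,0,0,10,0.13,0,0,0,0,0,10,0,0,0.15,0,0,0,10,0,0,0,0,0,0,10,0,0,0,0,0,0,10]
}}

```text
t: 10.42
tool_pos: [0.59, -0.115, 0.0633]
orientation: [-0.154, -3.137, -0.0]
force: [0.1, 0.0, -1.9]
opening: 0.0439
gripper_force: 38.3
```

>>> {"fn": "apply_moves", "kwargs": {
  "steps": [0,0,0,0,0,0,80,0,0,0,0,0,0,80,0,0,0,0,0,0,80,0,0,0,0,0,0,80,0,0,-0.5,0,0,0,100,0,0,-0.9,0,0,0,100,0,0,-0.9,0,0,0,100,0,0,0,0,0,0,100]
}}

```text
t: 11.08
tool_pos: [0.594, -0.1162, 0.14]
orientation: [0.153, 3.129, -0.003]
force: [0.5, -0.5, 1.8]
opening: 0.0911
gripper_force: 0.0
```

```bash
python3 b.py g; python3 - <<'E'
from fit2 import *
go("g",None)
E
```

```text
t 11.0833 pos [ 0.594  -0.1162  0.14  ] R [[-0.995, 0.098, 0.009], [0.098, 0.995, -0.003], [-0.009, -0.002, -1.0]] q [-0.2778  0.1833  1.5748  0.      1.374  -1.7508] F [ 0.4741 -0.4866  1.7753] op 0.09106855236804866 0.0
wedge_c [([257.8, 180.2], 0.95, [0.5854, -0.1128]), ([301.6, 165.8], 0.78, [0.575, -0.0688]), ([338.5, 163.8], 0.72, [0.5761, -0.0314])]
wedge_c_tip [([257.5, 115.3], 0.55, [0.5219, -0.1072])]
well_floor [([276.0, 172.0], 0.69, [0.5796, -0.0942])]
cover_hinge [([289.2, 250.7], 0.59, [0.6569, -0.0879])]
cover_edge []
button_pivot [([255.7, 59.1], 0.62, [0.4716, -0.1038]), ([341.2, 163.4], 0.51, [0.572, -0.0336])]
button_knob [([220.7, 65.0], 0.85, [0.4772, -0.1324]), ([348.8, 101.1], 0.59, [0.5146, -0.031])]
w [258. 191.] 5156.0 xy [ 0.5796376  -0.11263815] deg 184.6999055464796 res 1.19 keeper [-0.00253171 -0.01710557]
w [328. 172.] 10244.0 xy [ 0.5837772  -0.05576532] deg 3.7422782261626253 res 13.8 keeper [0.00546653 0.039354  ]
```

View pics/g.png

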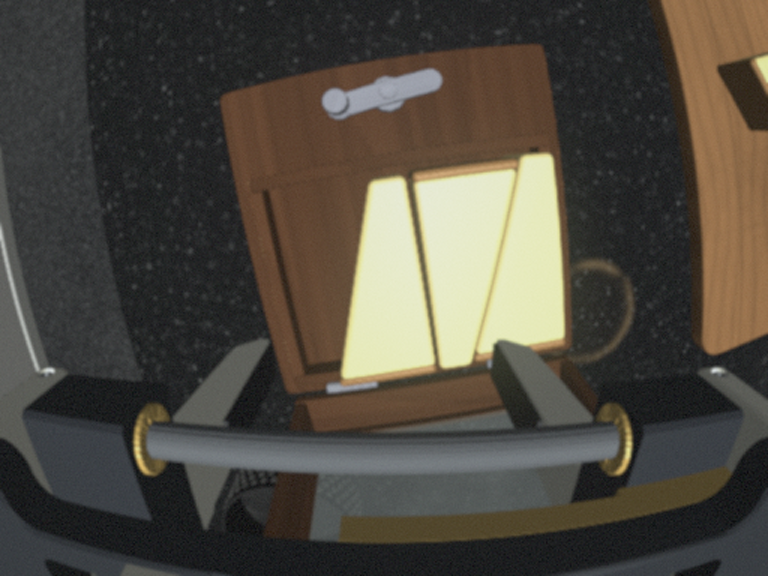

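```bash
python3 - <<'E'
from plan import *
c=plan(.4488,.2133,.12,117.5)
plan(.4488,.2133,.0505,117.5,cur=c)
E
```

```text
[0.57, 1, 0.04, 0, 0, 0.95, 100, 0.68, 0.99, 0.04, 0, 0, 0.95, 100, 0.77, 0.91, 0.04, 0, 0, 0.95, 100, 0.86, 0.83, 0.04, 0, 0, 0.95, 100, 0.93, 0.74, 0.04, 0, 0, 0.95, 100, 1, 0.65, 0.04, 0, 0, 0.95, 100, 1, 0.54, 0.04, 0, 0, 0.95, 100, 1, 0.44, 0.04, 0, -0.01, 0.94, 100, 1, 0.31, 0.04, -0.01, 0, 0.95, 100, 1, 0.17, 0.04, 0, -0.01, 0.94, 100]
n 10 end [0.4571 0.2007 0.1201] left [-0.0083  0.0126 -0.0001]
[0, 0, 1, 0, 0, 0, 100, 0, 0, 1, 0, 0, 0, 100]
n 2 end [0.4488 0.2133 0.06  ] left [ 0.      0.     -0.0095]
```

>>> {"fn": "apply_moves", "kwargs": {
  "steps": [0.57,1,0.04,0,0,0.95,100,0.68,0.99,0.04,0,0,0.95,100,0.77,0.91,0.04,0,0,0.95,100,0.86,0.83,0.04,0,0,0.95,100,0.93,0.74,0.04,0,0,0.95,100,1,0.65,0.04,0,0,0.95,100,1,0.54,0.04,0,0,0.95,100,1,0.44,0.04,0,0,0.95,100,1,0.31,0.04,0,0,0.95,100,1,0.17,0.04,0,0,0.95,100,0.5,-0.05,0,0,0,0,100,0,0,0,0,0,0,100]
}}

```text
t: 12.48
tool_pos: [0.4477, 0.2155, 0.1203]
orientation: [-1.627, -2.685, 0.001]
force: [-0.1, -1.0, -0.7]
opening: 0.093
gripper_force: 0.0
```

```bash
python3 b.py i|head -1; python3 fit.py i; python3 - <<'E'
from plan import *
plan(.4488,.2133,.0505,117.5,n=4)
E
```

```text
t 12.4833 pos [0.4477 0.2155 0.1203] R [[-0.463, 0.886, -0.002], [0.886, 0.463, 0.0], [0.001, -0.001, -1.0]] q [ 0.3446 -0.0792  1.8841  0.001   1.3384 -0.1368] F [-0.1131 -1.0473 -0.7244] op 0.09295188085624531 0.0
blob [254.08767123 198.49041096] 6784.5 [0.44425689 0.22178087 0.065     ]
  wedge [0.44259333 0.22522147 2.22135573] 127.27430833430155 res 1.2001281660876921 grip [[0.44799091 0.21424929]]
[0.01, -0.01, 0.59, 0, 0, -0.01, 100, 0.02, -0.01, 0.59, 0, 0, -0.01, 100, 0.01, 0, 0.59, 0, 0, -0.01, 100, 0.02, -0.01, 0.58, 0, 0, 0, 100]
n 4 end [0.4487 0.2134 0.0506] left [ 0.0001 -0.0001 -0.0001]
```

>>> {"fn": "apply_moves", "kwargs": {
  "steps": [-0.06,0,0.5,0,0,0,100,0,0,0.7,0,0,0,100,0,0,0.7,0,0,0,100,0,0,0.42,0,0,0,60,0,0,0,0,0,0,30,0,0,0,0,0,0,20,0,0,0,0,0,0,10,0,0,0,0,0,0,10,0,0,0,0,0,0,10,0,0,0,0,0,0,10,0,0,0,0,0,0,10,0,0,0,0,0,0,10]
}}

```text
t: 13.88
tool_pos: [0.4511, 0.2115, 0.0523]
orientation: [1.632, 2.684, 0.001]
force: [-2.1, -2.2, 5.1]
opening: 0.0459
gripper_force: 39.4
```

>>> {"fn": "apply_moves", "kwargs": {
  "steps": [0,0,0,0,0,0,10,0,0,0,0,0,0,10]
}}

```text
t: 14.05
tool_pos: [0.451, 0.2115, 0.0523]
orientation: [1.632, 2.684, 0.001]
force: [-1.6, -1.8, 5.9]
opening: 0.0456
gripper_force: 39.4
```

```bash
python3 - <<'E'
from kp import *
s=st()
g=rot(-127.2)@(np.array(s["tool_pos"][:2])-[.4422,.2258]);print("grip in wedge",g)
th=3.7;T=np.array([.585,-.1554])+rot(th)@g;az=th-9.7;print(T,az)
c=plan(.4488,.2133,.145,100)
c=plan(.54,-.03,.145,20,cur=c,fing=10)
c=plan(*T,.14,az,cur=c,fing=10)
E
```

```text
t 14.05 pos [0.451  0.2115 0.0523] R [[-0.46, 0.888, 0.001], [0.888, 0.46, 0.0], [-0.0, 0.001, -1.0]] q [ 0.3358  0.0041  1.9364 -0.0002  1.2002 -0.1424] F [-1.587  -1.8114  5.9035] op 0.04555895091132973 39.367976735229604
grip in wedge [-0.0167  0.0016]
[ 0.5682 -0.1549] -5.999999999999999
[0.03, -0.01, -1, 0, 0, 0.97, 100, 0.03, -0.02, -1, 0, 0, 0.97, 100, 0.02, -0.01, -1, 0.01, 0, 0.96, 100]
n 3 end [0.4489 0.2133 0.1423] left [-0.0001 -0.      0.0027]
[-0.61, 0.11, 0, 0, 0, 0.95, 10, -0.59, 0.17, 0, 0, 0, 0.95, 10, -0.57, 0.23, 0, 0, 0, 0.95, 10, -0.55, 0.29, 0, 0, 0, 0.95, 10, -0.52, 0.34, 0, 0, 0, 0.95, 10, -0.48, 0.39, 0, 0, 0, 0.95, 10, -0.44, 0.44, 0, 0, 0, 0.95, 10, -0.39, 0.48, 0, 0, 0, 0.95, 10, -0.34, 0.51, 0, 0, 0, 0.96, 10, -0.29, 0.55, 0, 0, 0, 0.95, 10, -0.24, 0.57, 0, 0, 0, 0.96, 10, -0.18, 0.59, 0, 0, 0, 0.95, 10]
[-0.12, 0.61, 0, 0, 0, 0.96, 10, -0.05, 0.62, 0, 0, 0, 0.95, 10]
n 14 end [ 0.5401 -0.0301  0.145 ] left [-0.0001  0.0001  0.    ]
[-0.11, 0.85, 0.03, 0, 0, 0.87, 10, -0.03, 0.85, 0.03, 0, 0, 0.87, 10, 0.05, 0.85, 0.04, 0, 0, 0.86, 10, 0.12, 0.85, 0.03, 0, 0, 0.87, 10, 0.2, 0.83, 0.04, 0, 0, 0.86, 10]
n 5 end [ 0.5682 -0.155   0.1399] left [0.0001 0.0001 0.0001]
```

>>> {"fn": "apply_moves", "kwargs": {
  "steps": [0,0,-0.6,0,0,0.5,10,0,0,-1,0,0,0.97,10,0,0,-1,0,0,0.97,10,0.03,-0.02,-0.5,0,0,0.48,10]
}}

```text
t: 14.38
tool_pos: [0.4511, 0.2127, 0.1479]
orientation: [2.028, 2.397, 0.005]
force: [0.6, 0.4, -1.2]
opening: 0.0456
gripper_force: 39.4
```

>>> {"fn": "apply_moves", "kwargs": {
  "steps": [-0.61,0.11,0,0,0,0.95,10,-0.59,0.17,0,0,0,0.95,10,-0.57,0.23,0,0,0,0.95,10,-0.55,0.29,0,0,0,0.95,10,-0.52,0.34,0,0,0,0.95,10,-0.48,0.39,0,0,0,0.95,10,-0.44,0.44,0,0,0,0.95,10,-0.39,0.48,0,0,0,0.95,10,-0.34,0.51,0,0,0,0.96,10,-0.29,0.55,0,0,0,0.95,10,-0.24,0.57,0,0,0,0.96,10,-0.18,0.59,0,0,0,0.95,10]
}}

```text
t: 15.38
tool_pos: [0.5274, 0.0028, 0.144]
orientation: [-3.026, -0.841, 0.001]
force: [0.5, 0.7, -2.3]
opening: 0.046
gripper_force: 39.4
```

>>> {"fn": "apply_moves", "kwargs": {
  "steps": [-0.12,0.61,0,0,0,0.96,10,-0.05,0.62,0,0,0,0.95,10,-0.11,0.85,0.03,0,0,0.87,10,-0.03,0.85,0.03,0,0,0.87,10,0.05,0.85,0.04,0,0,0.86,10,0.12,0.85,0.03,0,0,0.87,10,0.2,0.83,0.04,0,0,0.86,10,0,0,0,0,0,0,10,0,0,0,0,0,0,10,0,0,0,0,0,0,10]
}}

```text
t: 16.22
tool_pos: [0.5681, -0.1559, 0.1388]
orientation: [-3.136, 0.165, 0.002]
force: [-0.1, 0.4, -3.3]
opening: 0.0462
gripper_force: 39.4
```

```bash
python3 b.py j|head -1; python3 - <<'E'
from fit2 import *
s=robot.read_state();go("j",s["tool_pos"][2]+.0135)
E
```

```text
t 16.2167 pos [ 0.5681 -0.1559  0.1388] R [[0.994, -0.105, -0.001], [-0.105, -0.994, 0.001], [-0.001, -0.001, -1.0]] q [-0.3551  0.1525  1.6114  0.0005  1.379   1.3208] F [-0.0793  0.3641 -3.3123] op 0.04617523376429349 39.41063968639355
w [140. 194.] 8341.5 xy [ 0.573344   -0.05003985] deg 187.01937602873852 res 13.66 keeper [-0.00455309  0.04577583]
HELD [237. 203.] 15012.5 xy [ 0.5838208  -0.15669535] deg 203.44481386630568 res 4.66 keeper [-0.00135475 -0.06134527]
```

View pics/j.png

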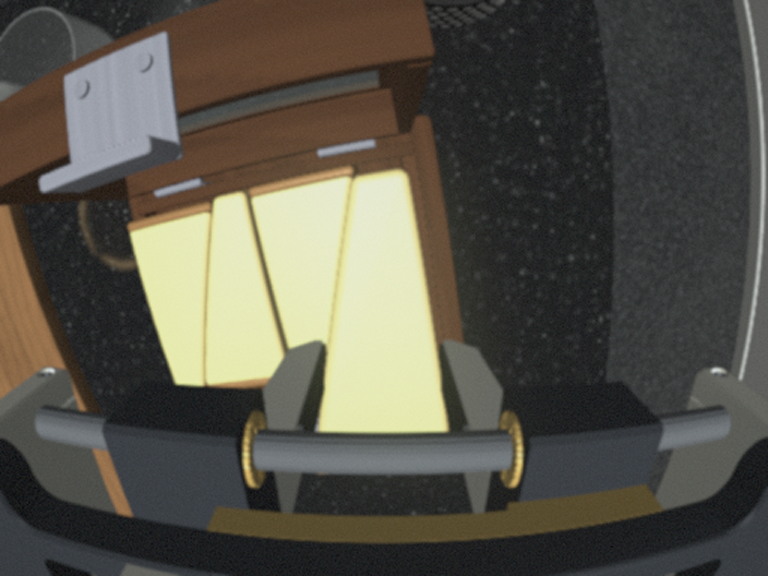

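```bash
cat > held.py <<'E'
from fit2 import *
def held(n,z):
    im=cv2.imread(f"pics/raw_{n}.png");cal=pickle.load(open(f"cal_{n}.pkl","rb"));b=cv2.GaussianBlur(im[:,:,0].astype(float),(3,3),0) # blue
    P=[];G=[]
    for r in range(128,278,6):
        xr=np.arange(262,306);g=np.diff(b[r,xr].astype(float));P.append([xr[np.argmin(g)]+.5,r])
        lo=238-(r-128)*.155;xl=np.arange(int(lo)-9,int(lo)+9);P.append([xl[np.argmin(b[r,xl])],r])
    for c in range(243,266,4):
        y=np.arange(100,126);P.append([c,y[np.argmax(np.diff(b[y,c]))]+.5])
    P=np.array(P);p,f=fit(P,z,cal,[.584,-.156,np.radians(3.7)],inset=.0008)
    print("held",p[:2],np.degrees(p[2]),f,"keeper",w2k(p));
    # c straight edge (dark gap b|c)
    L=[]
    for r in range(135,225,6):
        x0=170+(r-135)*.22;xl=np.arange(int(x0)-9,int(x0)+9);L.append(onz("wrist",[xl[np.argmin(b[r,xl])],r],.06,cal)[:2])
    k=np.array([w2k(l) for l in L]);q=np.polyfit(k[:,0],k[:,1],1);print("b|c gap y at x=0",q[1],"slope deg",np.degrees(np.arctan(q[0])),"sd",(k[:,1]-np.polyval(q,k[:,0])).std())
    return cal
E
python3 - <<'E'
from held import *
cal=held("j",.1388+.0135)
im=cv2.imread("pics/raw_j.png")
for r in (140,170,200): print(r,im[r,265:315,0].tolist())
E
```

```text
held [ 0.58470839 -0.15639082] 3.5577317694544353 1.268758784471331 keeper [-0.0004485  -0.06110181]
b|c gap y at x=0 0.004362414525208215 slope deg 0.525565173655203 sd 0.0002591466267097261
140 [203, 200, 200, 201, 202, 197, 191, 178, 161, 141, 121, 90, 71, 63, 61, 66, 63, 62, 59, 58, 55, 59, 54, 57, 54, 58, 59, 59, 60, 59, 56, 52, 43, 43, 47, 42, 42, 44, 41, 44, 54, 61, 66, 52, 45, 36, 44, 40, 37, 49]
170 [197, 199, 196, 198, 196, 196, 196, 198, 196, 199, 195, 190, 178, 164, 148, 124, 95, 71, 63, 64, 65, 60, 57, 57, 58, 60, 57, 58, 63, 61, 60, 58, 59, 54, 58, 51, 53, 48, 43, 47, 51, 52, 54, 48, 43, 40, 46, 42, 42, 47]
200 [192, 193, 191, 193, 192, 191, 190, 194, 191, 193, 190, 192, 193, 193, 191, 190, 188, 179, 165, 144, 117, 92, 68, 62, 63, 61, 58, 61, 61, 58, 65, 59, 59, 56, 60, 59, 56, 56, 57, 56, 54, 42, 49, 43, 48, 49, 49, 47, 44, 45]
```

>>> {"fn": "apply_moves", "kwargs": {
  "steps": [0,-0.04,0.2,0,0,0,10,0,0,0.6,0,0,0,10,0,0,0.6,0,0,0,10,0,0,0.5,0,0,0,10,0,0,0.3,0,0,0,10,0,0,0,0,0,0,10,0,0,0,0,0,0,10]
}}

```text
t: 17.2
tool_pos: [0.5683, -0.155, 0.073]
orientation: [-3.137, 0.167, 0.002]
force: [-0.4, 0.2, -2.5]
opening: 0.046
gripper_force: 39.4
```

>>> {"fn": "apply_moves", "kwargs": {
  "steps": [0,0,0.1,0,0,0,10,0,0,0.1,0,0,0,10,0,0,0,0,0,0,10,0,0,0,0,0,0,10]
}}

```text
t: 17.53
tool_pos: [0.5689, -0.1553, 0.0678]
orientation: [3.137, -0.167, 0.001]
force: [0.6, -0.2, -1.1]
opening: 0.0458
gripper_force: 39.4
```

>>> {"fn": "apply_moves", "kwargs": {
  "steps": [0,0,0.1,0,0,0,10,0,0,0,0,0,0,10,0,0,0,0,0,0,10]
}}

```text
t: 17.78
tool_pos: [0.5686, -0.1551, 0.0643]
orientation: [-3.137, 0.167, 0.0]
force: [0.4, -0.0, -2.7]
opening: 0.0459
gripper_force: 39.4
```

No contact, so I can release.

>>> {"fn": "apply_moves", "kwargs": {
  "steps": [0,0,0,0,0,0,80,0,0,0,0,0,0,80,0,0,0,0,0,0,80,0,0,0,0,0,0,80,0,0,-0.5,0,0,0,80,0,0,-0.9,0,0,0,80,0,0,-0.9,0,0,0,60,-0.5,0,-0.9,0,0,0,30,-0.5,0,-0.9,0,0,0,0,0,0,0,0,0,0,0,0,0,0,0,0,0,0]
}}

```text
t: 18.7
tool_pos: [0.54, -0.1526, 0.1903]
orientation: [3.136, -0.167, 0.008]
force: [0.0, 0.8, -0.3]
opening: 0.046
gripper_force: 0.0
```

```bash
python3 b.py k; python3 - <<'E'
from fit2 import *
go("k",None)
E
```

```text
t 18.7 pos [ 0.54   -0.1526  0.1903] R [[0.994, -0.106, 0.005], [-0.106, -0.994, -0.002], [0.005, 0.001, -1.0]] q [-0.3667  0.0352  1.6406 -0.      1.4607  1.3105] F [ 0.0244  0.762  -0.2976] op 0.04601730553600377 0.0
wedge_c [([179.2, 148.5], 0.83, [0.5843, -0.0699]), ([215.8, 144.0], 0.82, [0.5841, -0.1132]), ([256.0, 141.7], 0.7, [0.5815, -0.1587]), ([148.3, 160.6], 0.67, [0.5753, -0.0294])]
wedge_c_tip [([217.1, 200.2], 0.73, [0.5244, -0.1093])]
well_floor []
cover_hinge [([185.7, 84.7], 0.68, [0.6541, -0.091])]
cover_edge [([120.7, 6.8], 0.8, [0.6932, -0.0889]), ([216.9, 240.4], 0.65, [0.5425, -0.1295])]
button_pivot [([216.5, 242.1], 0.9, [0.4719, -0.1002]), ([251.8, 83.5], 0.54, [0.6457, -0.161])]
button_knob [([243.0, 240.4], 0.83, [0.4822, -0.1339])]
w [155. 160.] 6792.0 xy [ 0.58501994 -0.05550733] deg 5.387697769510169 res 14.09 keeper [0.00672394 0.03952687]
w [211. 142.] 3821.5 xy [ 0.5807962  -0.11302728] deg 184.61415632313583 res 1.25 keeper [-0.00140225 -0.01757259]
w [252. 140.] 3539.0 xy [ 0.58595727 -0.1558542 ] deg 3.3865215853282393 res 1.8 keeper [ 0.00083398 -0.06065138]
```

View pics/k.png

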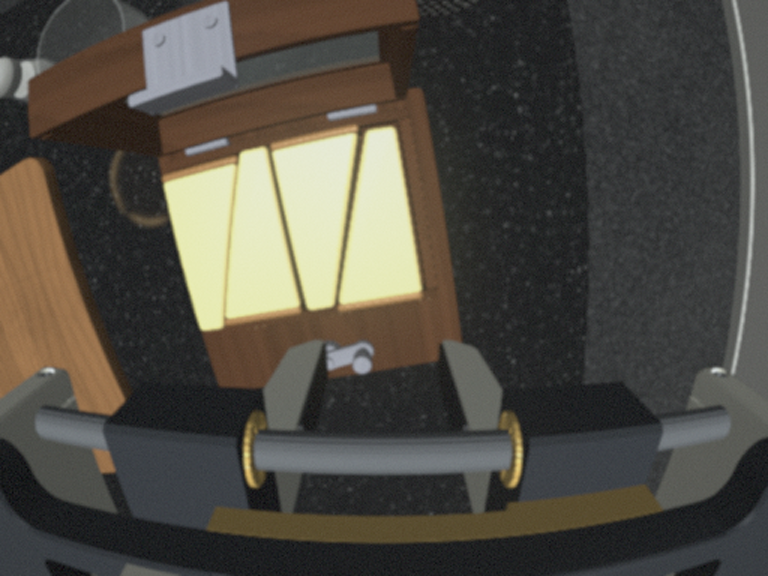

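All four wedges lie flat and fill the well in the view (tops between rows 130 and 330). The cover is still upright, and the turnbutton is at (350,357), clear of it. Next is the cover: I'll check the room behind it and plan the arc.

```bash
cat > arc.py <<'E'
from kp import *
import kp
kp.KO=np.array([.5815,-.0935]);kp.PSI=3.8
def pt(th,s,press=0,y=-.0):
    u=np.array([-np.cos(th),np.sin(th)]);n=np.array([np.sin(th),np.cos(th)])
    q=np.array([.075,.038])+s*u+(.032+.009*np.sin(th)-press)*n
    w=kp.k2w(q[0],y);return [*w,q[1]]
E
python3 - <<'E'
from arc import *; import pickle
cal=pickle.load(open("cal_b.pkl","rb"))
print("glass bot",onz("wrist",(283,60),.005,cal),"rim L/R",[onz("wrist",p,.098,cal)[:2] for p in((258,48),(320,48),(288,22),(284,80))],"pot",[onz("wrist",p,.08,cal)[:2] for p in((408,70),(463,75))])
print(pt(1.7,.11),kp.k2w(.17,0))
w=kp.k2w(.17,0)
s=robot.read_state()
c=plan(.54,-.13,.29,3.8,fing=0)
c=plan(*w,.29,3.8,cur=c,fing=0)
c=plan(*w,.14,3.8,cur=c,fing=0)
E
```

```text
glass bot [0.74027202 0.03162961 0.005     ] rim L/R [array([0.73112563, 0.07145022]), array([ 0.75257153, -0.00660485]), array([0.77620975, 0.04200218]), array([0.6974477 , 0.02921208])] pot [array([ 0.77095076, -0.14608965]), array([ 0.80435029, -0.24977833])]
[np.float64(0.7109714858220317), np.float64(-0.08490051340002851), np.float64(0.14181017037319402)] [ 0.75112625 -0.08223344]
[-0.01, -0.24, -1, 0, 0.01, -0.55, 0, 0, -0.25, -1, 0, 0, -0.55, 0, 0.02, -0.24, -1, -0.01, 0.01, -0.55, 0]
n 3 end [ 0.54   -0.13    0.2763] left [ 0.     -0.      0.0137]
[1, -0.19, 0, 0, 0, 0, 0, 1, -0.19, 0, 0, 0, 0, 0, 1, -0.19, 0, 0, 0, 0, 0, 1, -0.18, 0, 0, 0, 0, 0, 1, -0.19, 0, 0, 0, 0, 0, 1, -0.18, 0, 0, 0, 0, 0]
n 6 end [ 0.7174 -0.0845  0.29  ] left [0.0337 0.0023 0.    ]
[0, 0, 1, 0, 0, 0, 0, 0, 0, 1, 0, 0, 0, 0, 0, 0, 1, 0, 0, 0, 0, 0, 0, 1, 0, 0, 0, 0]
n 4 end [ 0.7511 -0.0822  0.17  ] left [ 0.    0.   -0.03]
```

>>> {"fn": "apply_moves", "kwargs": {
  "steps": [0,-0.2,-1,0,0,-0.55,0,0,-0.2,-1,0,0,-0.55,0,0,-0.2,-1,0,0,-0.55,0,0,0,-0.45,0,0,0,0,1,-0.15,0,0,0,0,0,1,-0.15,0,0,0,0,0,1,-0.15,0,0,0,0,0,1,-0.15,0,0,0,0,0,1,-0.15,0,0,0,0,0,1,-0.15,0,0,0,0,0,1,-0.1,0,0,0,0,0,0,0,0,0,0,0,0]
}}

```text
t: 20.1
tool_pos: [0.7501, -0.0888, 0.2831]
orientation: [-3.138, -0.104, 0.011]
force: [-0.7, -0.4, -2.4]
opening: 0.0004
gripper_force: 0.0
```

```bash
python3 b.py l >/dev/null; python3 - <<'E'
from arc import *
s=st();cp=[(d["xy"],d["conf"]) for d in eyes.place_of("side","cover_edge")];print(cp)
w=kp.k2w(.165,-.005);plan(*w,.14,3.8,fing=0,n=5)
E
```

```text
t 20.5 pos [ 0.7468 -0.0906  0.2929] R [[0.998, 0.066, 0.002], [0.066, -0.998, -0.0], [0.002, 0.001, -1.0]] q [-0.1888  0.554   0.837  -0.      1.7483  1.3163] F [-0.3925 -0.2731 -0.5596] op 0.0006416267768952071 0.0
[([267.3, 104.7], 0.93)]
[0, -0.02, 1, 0, 0, 0, 0, 0, -0.02, 1, 0, -0.01, 0, 0, 0, -0.02, 1, 0, 0, 0, 0, -0.01, -0.02, 1, 0, -0.01, 0, 0, 0, -0.02, 1, 0.01, 0, -0.01, 0]
n 5 end [ 0.7466 -0.0877  0.1428] left [-0.0001  0.0001 -0.0028]
```

View pics/l.png

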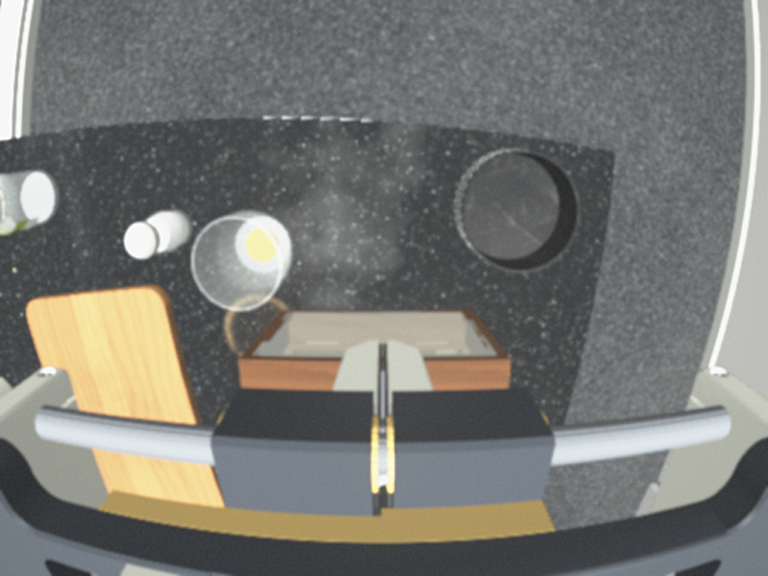

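The wrist view shows clear worktop behind the cover (cover panel at rows 310–390). The glass at (243,260) and the pot at (515,208) are well to either side. I'll go down behind the cover.

>>> {"fn": "apply_moves", "kwargs": {
  "steps": [0,0,0.8,0,0,0,0,0,0,1,0,0,0,0,0,0,1,0,0,0,0,0,0,1,0,0,0,0,0,0,1,0,0,0,0,0,0,0.2,0,0,0,0,0,0,0,0,0,0,0]
}}

```text
t: 21.13
tool_pos: [0.7449, -0.0899, 0.1379]
orientation: [-3.139, -0.104, 0.009]
force: [0.8, 0.2, 0.3]
opening: 0.0004
gripper_force: 0.0
```

```bash
python3 - <<'E'
from arc import *
s=st();p=np.array(s["tool_pos"]);R=Rm(3.8)
ths=[1.7,1.62,1.5,1.38,1.26,1.14,1.02,.9,.78,.66,.54,.42,.3,.2,.1,.0]
rows=[]
for th in ths:
    sc=.108+(1.7-th)*.0125
    T=np.array(pt(th,sc,y=-.005));k=max(1,int(np.ceil(np.linalg.norm(T-p)/.028)))
    for i in range(k):
        d=np.round(R.T@((T-p)/(k-i))/.03,2);p=p+R@d*.03;print(round(th,2),d.tolist(),p.round(4))
E
```

```text
t 21.1333 pos [ 0.7449 -0.0899  0.1379] R [[0.998, 0.066, -0.006], [0.066, -0.998, 0.001], [-0.005, -0.001, -1.0]] q [-0.1884  0.5884  1.07   -0.      1.4889  1.3162] F [0.8422 0.2432 0.3152] op 0.0004294533703969052 0.0
1.7 [-0.56, -0.04, -0.03] [ 0.7281 -0.0898  0.1388]
1.7 [-0.57, -0.04, -0.03] [ 0.711  -0.0898  0.1397]
1.62 [-0.27, 0.0, -0.17] [ 0.7029 -0.0903  0.1448]
1.5 [-0.44, 0.0, -0.21] [ 0.6897 -0.0912  0.1511]
1.38 [-0.48, 0.0, -0.15] [ 0.6753 -0.0921  0.1556]
1.26 [-0.49, 0.0, -0.09] [ 0.6607 -0.0931  0.1583]
1.14 [-0.52, 0.0, -0.03] [ 0.6451 -0.0942  0.1592]
1.02 [-0.52, 0.0, 0.04] [ 0.6295 -0.0952  0.158 ]
0.9 [-0.52, 0.0, 0.11] [ 0.614  -0.0962  0.1547]
0.78 [-0.51, 0.0, 0.18] [ 0.5987 -0.0972  0.1493]
0.66 [-0.48, 0.0, 0.25] [ 0.5843 -0.0982  0.1418]
0.54 [-0.46, 0.0, 0.31] [ 0.5706 -0.0991  0.1325]
0.42 [-0.41, 0.0, 0.38] [ 0.5583 -0.0999  0.1211]
0.3 [-0.37, 0.0, 0.43] [ 0.5472 -0.1007  0.1082]
0.2 [-0.26, 0.0, 0.4] [ 0.5394 -0.1012  0.0962]
0.1 [-0.22, 0.0, 0.42] [ 0.5329 -0.1016  0.0836]
0.0 [-0.17, 0.0, 0.45] [ 0.5278 -0.102   0.0701]
```

>>> {"fn": "apply_moves", "kwargs": {
  "steps": [-0.55,0,-0.03,0,0,0,0,-0.57,0,-0.03,0,0,0,0,-0.27,0,-0.17,0,0,0,0,-0.44,0,-0.21,0,0,0,0,-0.48,0,-0.15,0,0,0,0,-0.49,0,-0.09,0,0,0,0,-0.52,0,-0.03,0,0,0,0]
}}

```text
t: 21.72
tool_pos: [0.6497, -0.0972, 0.1668]
orientation: [3.138, 0.104, 0.011]
force: [1.4, -0.5, -0.2]
opening: 0.0003
gripper_force: 1.1
```

>>> {"fn": "apply_moves", "kwargs": {
  "steps": [-0.52,0,0.04,0,0,0,0,-0.52,0,0.11,0,0,0,0,-0.51,0,0.18,0,0,0,0,-0.48,0,0.25,0,0,0,0,-0.46,0,0.31,0,0,0,0,-0.41,0,0.38,0,0,0,0]
}}

```text
t: 22.22
tool_pos: [0.5631, -0.1032, 0.1284]
orientation: [3.138, 0.104, 0.011]
force: [0.7, -0.6, 1.3]
opening: 0.0006
gripper_force: 0.6
```

>>> {"fn": "apply_moves", "kwargs": {
  "steps": [-0.37,0,0.43,0,0,0,0,-0.26,0,0.4,0,0,0,0,-0.22,0,0.42,0,0,0,0,-0.17,0,0.35,0,0,0,0,0,0,0,0,0,0,0]
}}

```text
t: 22.63
tool_pos: [0.5305, -0.1049, 0.0771]
orientation: [3.139, 0.104, 0.002]
force: [-0.2, 0.0, -0.0]
opening: 0.0004
gripper_force: 0.0
```

>>> {"fn": "apply_moves", "kwargs": {
  "steps": [0,0,0.12,0,0,0,0,0,0,0.12,0,0,0,0,0,0,0,0,0,0,0]
}}

```text
t: 22.88
tool_pos: [0.5319, -0.105, 0.0703]
orientation: [3.139, 0.104, 0.004]
force: [0.5, -0.2, 1.0]
opening: 0.0002
gripper_force: 0.4
```

```bash
python3 - <<'E'
from h import *
st();im=eyes.read_camera("side");save(im[60:220,200:400],"m.png",3)
for n in("cover_edge","button_pivot","button_knob"):print(n,eyes.place_of("side",n)[:2],[d for d in eyes.place_of("wrist",n)[:2]])
E
```

```text
t 22.8833 pos [ 0.5319 -0.105   0.0703] R [[0.998, 0.066, 0.002], [0.066, -0.998, -0.001], [0.002, 0.001, -1.0]] q [-0.2894  0.0959  1.8053 -0.0001  1.238   1.2149] F [ 0.5451 -0.2151  0.9554] op 0.00019888154740352375 0.41357077192515135
cover_edge [{'xy': [313.2, 146.5], 'conf': 0.85}] [{'xy': [243.9, 243.9], 'conf': 0.79}]
button_pivot [{'xy': [226.2, 265.4], 'conf': 0.55}, {'xy': [322.0, 150.2], 'conf': 0.54}] [{'xy': [250.4, 321.3], 'conf': 0.44}]
button_knob [{'xy': [326.3, 145.2], 'conf': 0.37}] [{'xy': [268.4, 326.2], 'conf': 0.41}]
```

View pics/m.png

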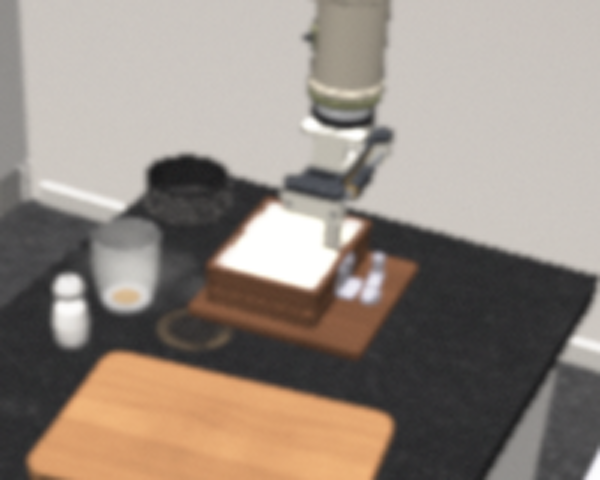

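The side view shows the cover down on the keeper, with the fingers on its front edge at (330,230). The turnbutton is free in front at (370,280). I'll press the cover fully home.

>>> {"fn": "apply_moves", "kwargs": {
  "steps": [0,0,0.1,0,0,0,0,0,0,0.05,0,0,0,0,0,0,0,0,0,0,0]
}}

```text
t: 23.48
tool_pos: [0.5321, -0.1051, 0.0697]
orientation: [3.139, 0.105, 0.004]
force: [-18.5, 4.7, 41.7]
opening: 0.0004
gripper_force: 20.4
```

```bash
python3 - <<'E'
from arc import *
s=robot.read_state();c=(.532,-.105,.11,6)
plan(.495,-.129,.13,3.8,cur=c,fing=40,n=3)
E
```

```text
[-0.44, 0.22, -0.22, 0, 0, 0.12, 40, -0.43, 0.23, -0.22, 0, 0, 0.12, 40, -0.43, 0.23, -0.23, 0, 0, 0.13, 40]
n 3 end [ 0.495  -0.1289  0.1301] left [-0.     -0.0001 -0.0001]
```

>>> {"fn": "apply_moves", "kwargs": {
  "steps": [0,0,-0.6,0,0,0,0,0,0,-0.9,0,0,0,20,-0.5,0.2,-0.3,0,0,0,40,-0.5,0.2,-0.3,0,0,0,40,-0.3,0.3,0,0,0,0,40,0,0,0,0,0,0,40,0,0,0,0,0,0,40]
}}

```text
t: 24.07
tool_pos: [0.4927, -0.1285, 0.1268]
orientation: [-3.14, -0.102, 0.001]
force: [0.7, 0.2, 0.1]
opening: 0.0347
gripper_force: 0.0
```

```bash
python3 b.py n; python3 - <<'E'
from h import *
print([d for d in eyes.place_of("wrist","cover_edge")])
E
```

```text
t 24.0667 pos [ 0.4927 -0.1285  0.1268] R [[0.998, 0.065, -0.0], [0.065, -0.998, 0.0], [-0.0, -0.0, -1.0]] q [-0.356  -0.0523  1.8461  0.0002  1.3484  1.1496] F [0.73   0.2148 0.0746] op 0.034717767839109806 0.0
wedge_c []
wedge_c_tip []
well_floor []
cover_hinge [([221.7, 10.6], 0.96, [0.6581, -0.0893])]
cover_edge [([218.1, 186.2], 0.61, [0.5433, -0.112])]
button_pivot [([226.8, 216.9], 0.98, [0.4735, -0.1042])]
button_knob [([260.1, 219.8], 0.72, [0.482, -0.1338])]
[{'xy': [218.1, 186.2], 'conf': 0.61}]
```

View pics/n.png

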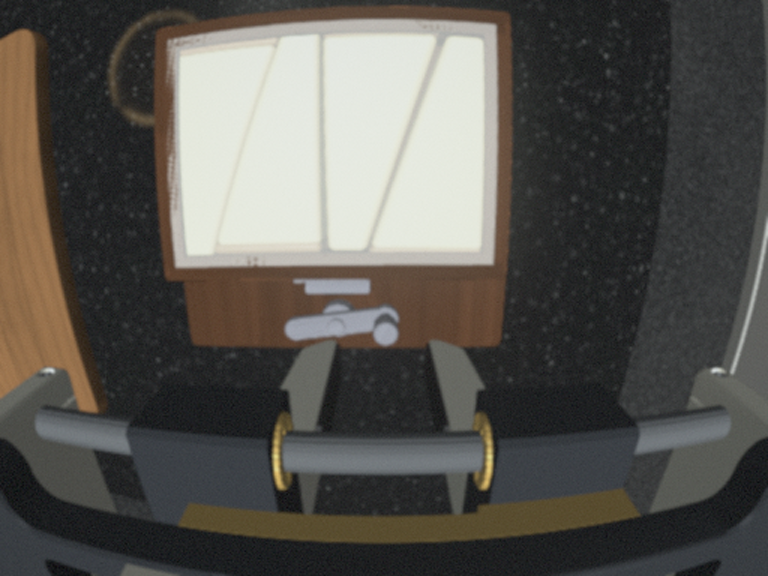

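The wrist view shows the cover fully shut on four flat wedges. The plate foot is at (337,287), the button pivot at (337,325) and the knob top at (386,331). I'll lower the open fingers over the knob.

>>> {"fn": "apply_moves", "kwargs": {
  "steps": [-0.4,0.11,0.3,0,0,0,37,0,0,0.6,0,0,0,37,0,0,0.7,0,0,0,37,0,0,0.6,0,0,0,37,0,0,0.46,0,0,0,37,0,0,0,0,0,0,37]
}}

```text
t: 25.02
tool_pos: [0.4789, -0.1312, 0.0443]
orientation: [-3.138, -0.104, 0.008]
force: [-0.8, -0.6, -0.5]
opening: 0.0345
gripper_force: 0.0
```

>>> {"fn": "apply_moves", "kwargs": {
  "steps": [0,0,0,0,0,0,10,0,0,0,0,0,0,8,0,0,0,0,0,0,5,0,0,0,0,0,0,5,0,0,0,0,0,0,5,0,0,0,0,0,0,5],
  "grip_force": 12
}}

```text
t: 25.52
tool_pos: [0.4819, -0.1311, 0.0489]
orientation: [-3.138, -0.105, -0.002]
force: [-1.2, 7.6, 4.3]
opening: 0.0133
gripper_force: 12.0
```

```bash
python3 - <<'E'
from arc import *
R=Rm(3.8)[:2,:2];a=np.radians(np.linspace(-75.3,-181,13));p=.03*np.c_[np.cos(a),np.sin(a)]
print((np.diff(p,axis=0)@R/.03).round(2).tolist(), "final", np.array([.4735,-.1015])+.03*np.array([np.cos(np.radians(-176.2)),np.sin(np.radians(-176.2))]))
E
```

```text
[[-0.15, 0.02], [-0.15, -0.01], [-0.15, -0.03], [-0.14, -0.05], [-0.13, -0.07], [-0.12, -0.09], [-0.11, -0.11], [-0.09, -0.13], [-0.07, -0.14], [-0.05, -0.15], [-0.02, -0.15], [0.0, -0.15]] final [ 0.44356596 -0.10348822]
```

>>> {"fn": "apply_moves", "kwargs": {
  "steps": [-0.15,0,0,0,0,0,5,-0.15,-0.01,0,0,0,0,5,-0.15,-0.03,0,0,0,0,5,-0.14,-0.05,0,0,0,0,5,-0.13,-0.07,0,0,0,0,5,-0.12,-0.09,0,0,0,0,5]
}}

```text
t: 26.02
tool_pos: [0.4569, -0.1273, 0.0491]
orientation: [3.138, 0.104, 0.005]
force: [2.4, -4.3, 0.8]
opening: 0.0132
gripper_force: 12.0
```

>>> {"fn": "apply_moves", "kwargs": {
  "steps": [-0.11,-0.11,0,0,0,0,5,-0.09,-0.13,0,0,0,0,5,-0.07,-0.14,0,0,0,0,5,-0.05,-0.15,0,0,0,0,5,-0.02,-0.15,0,0,0,0,5,0,-0.15,0,0,0,0,5,0,0,0,0,0,0,5]
}}

```text
t: 26.6
tool_pos: [0.4428, -0.1033, 0.0481]
orientation: [3.137, 0.104, -0.003]
force: [-5.8, -5.6, 4.5]
opening: 0.0134
gripper_force: 12.0
```

>>> {"fn": "apply_moves", "kwargs": {
  "steps": [0,-0.12,0,0,0,0,5,0,0,0,0,0,0,5]
}}

```text
t: 26.77
tool_pos: [0.4428, -0.1026, 0.0483]
orientation: [3.132, 0.105, -0.002]
force: [-5.1, -22.2, -1.5]
opening: 0.0135
gripper_force: 12.0
```

>>> {"fn": "apply_moves", "kwargs": {
  "steps": [0,0,0,0,0,0,35,0,0,0,0,0,0,35,0,0,0,0,0,0,35,0,0,0,0,0,0,35,0,0,-0.8,0,0,0,35,0,0,-1,0,0,0,35,0,0,-1,0,0,0,35,0,0,-1,0,0,0,35,0,0,0,0,0,0,35]
}}

```text
t: 27.52
tool_pos: [0.447, -0.0995, 0.1685]
orientation: [3.137, 0.105, 0.014]
force: [1.3, 0.3, 1.4]
opening: 0.0325
gripper_force: 0.0
```

```bash
python3 b.py o; python3 - <<'E'
import cv2
cv2.imwrite("pics/o2.png",cv2.resize(cv2.imread("pics/raw_o.png")[60:260,120:380],None,fx=3,fy=3))
E
```

```text
t 27.5167 pos [ 0.447  -0.0995  0.1685] R [[0.998, 0.067, 0.009], [0.067, -0.998, -0.003], [0.009, 0.003, -1.0]] q [-0.3313 -0.2464  1.9422  0.0003  1.4361  1.1725] F [1.2847 0.2711 1.4436] op 0.03248775488859631 0.0
wedge_c []
wedge_c_tip []
well_floor []
cover_hinge []
cover_edge [([257.9, 128.6], 0.58, [0.5154, -0.0965])]
button_pivot [([256.6, 160.8], 0.76, [0.4744, -0.1])]
button_knob [([258.7, 196.7], 0.84, [0.4442, -0.1039])]
```

View pics/o2.png

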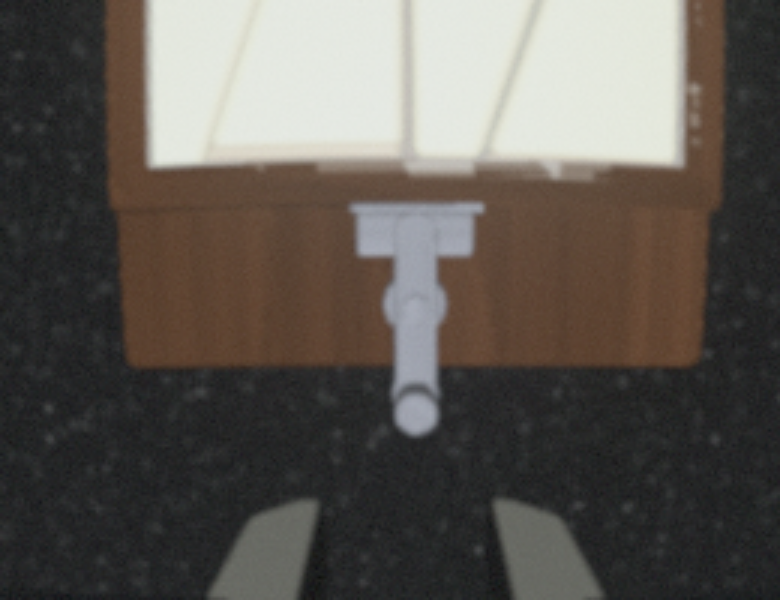

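The close-up shows the button square to the cover: nose over the plate foot at (415,235), knob toward the robot at (415,412). Handing in.

```bash
python3 -c "
from plant import robot
print(robot.close_job())"
```

```text
the job is handed in; nothing more can be done
None
```

The job is handed in at about 28 s: wedges c and d lie flat head to tail in the well, the cover is pressed fully shut, and the turnbutton is at its end stop over the plate foot; while lowering c I briefly pressed wedge b with about 9 N, and I viewed 12 pictures, two over the limit of 10.

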